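# Drop the thick capacitor from its chute feeder

### The arm

A 7-joint arm with a two-finger parallel gripper is mounted at the origin on a cart in front of the work surface, level with it; the furniture and walls round the work are solid. World frame = base frame: x ahead of the robot, y to its left, z up, the work surface at z = 0. Lengths are in m, angles in rad, forces in N, time in s.
With the tool pointing down it reaches from about 0.4 to 0.875 m from the base axis. Payload 4.4 kg.
Tool frame: the origin (TCP) lies at the very end of the fingers, on their centre line; the grasp point (between the pads) lies 19 mm behind it; y points along the fingers, z is the direction in which the jaws open and shut, and the axes are right-handed (so a half turn about y gives the same grasp; the last joint's range is limited). The gripper opens to 85 mm and grips with 20 to 120 N. Pads are 22 mm wide; open, the fingers measure 114 mm over their backs; the gripper's body (76 mm by 85 mm) begins 54 mm behind the grasp point. The pads swing forward as they close: fully open they stand 13 mm farther back than shut.
Start: joints at [-1.385, 0.628, 0.038, 1.517, -0.027, 0.996, -0.02], TCP at [0.162, 0.63, 0.202] pointing down, gripper open.
Joint ranges: [-3.06, 3.06], [-0.37, 2.12], [-1.25, 1.32], [0.18, 2.47], [-1.1, 4.24], [0.23, 1.98], [-2.94, 2.94]. Speed limits (rad/s): [2.57, 2.57, 3.14, 3.14, 3.14, 3.14, 3.14].

### API

Orientations are given as a unit quaternion [w, x, y, z].
In Python, from rig import read_state, read_camera, camera_model, hand_in gives the robot as it stands.
- The arm moves only by the shell command python3 -m pendant 'ROWS' [FORCE]. ROWS is JSON, a list of rows, each an object with "delta_pos": the shift along the tool's x, y, z in cm, a list of three; "dr": the turn, a rotation vector about the tool's x, y, z in rad, a list of three; "jaw": the finger opening in cm, from 0 to 8.54. In form: [{"delta_pos": [x, y, z], "dr": [wx, wy, wz], "jaw": jaw}, ...]. A call has 1 to 8 rows; each row is the pose to reach, as a shift and turn from the pose commanded when the call began, along the tool's axes at that moment; what a row does not reach only later rows make up. A row lasts 1/10 s, in which the tool goes at most 50 mm and 8.59 degrees, less where a joint would pass 70% of its speed; a pose out of reach is approached as far as the arm can. A call with a gripper value outside its range is refused whole. The fingers move at their own pace and stop on an object; FORCE is the grip in N (left out, the last holds). Time passes only in rows, so rows that repeat a pose let the fingers close. It gives the time, the measured TCP pose, the force and the opening at its end, in the units of the state.
- read_state(): the state, without advancing time (a new reading comes with each control period).
- read_camera(name): name is "scene" or "side" or "wrist"; returns the picture (480x640x3 uint8, red, green, blue); there is no depth.
- camera_model(name): a dict with "K" (3x3 intrinsics, pixels), "R" (3x3) and "t" (3): a world point X has camera coordinates R X + t. Camera axes: x right, y down, z forward; pixel columns grow to the right and rows downward; lengths in m; the calibration is good to about 2 mm. The wrist camera is an equidistant fisheye: a pixel r from the principal point sees the ray r / f radians off the axis. A picture is of the moment at which its call begins: read the wrist's pose just before it. camera_model takes no time and is no camera call; for the wrist camera it gives the pose at the moment of the call.
- hand_in(): hands the job in, once; it reports no verdict.
The state is a dict: "time_s": time; "qpos": joint angles; "dq": joint speeds; "joint_torque": joint torques, N m; "eef_pos": TCP position; "ee_rot": TCP orientation; "force": force on the tool from outside, world axes, zero at the start; "moment": the same for the moment, N m; "finger_gap": finger opening in m.
Only numpy, scipy, OpenCV 4.12 (cv2) and the standard library are available. Lean on these libraries where they do the work, as an engineer would, in place of code of your own. Each camera call takes 0.05 s, during which the arm holds its last target. There are 200 camera calls.

### The job

On the bench stand two small chute feeders, one holding a thick capacitor and one a thin one. On the feeder with the thick capacitor, push the catch tray fully home under the chute's mouth, then press the rocker's pad all the way down with the fingertips so that the gate lifts and the capacitor rolls into the tray, and let the rocker come back up so that the gate is shut. Do not touch or pick up the capacitors, and leave the other feeder and everything else on the bench alone.

Things in the scene. Friction and masses are not known exactly. Their poses are not given: they have to be found in the camera images.
- thick_chute: Fixed sheet-metal gravity chute holding the thick capacitor (22 mm across, 34 mm long); the two chutes are alike, and which stands left or right changes. Origin: on the worktop under the channel's centre line. Its x runs up the chute (mouth towards its -x, the robot), y to the rocker's side, z up. Channel 46 mm wide outside; a base plate 5 mm thick (x -45..85, y -30..100 mm) lies under it.
- thick_mouth (a point): Middle of the lower lip of that chute's channel, chute frame x = -48, y = 0, z = 40 mm. From here the channel rises at 25 degrees to its back at x = +80, where the walls are about 120 mm high. In front of it the tray slides across on a track 4 mm thick (chute x -109..-49, y -101..33 mm).
- thick_pivot (a point): Middle of that rocker's pin, chute frame x = -15, y = 55, z = 86 mm; the pin runs along the chute's x between two ears up to z = 95 mm (y 45 to 65). The rocker's bar lies across the chute: its gate blade hangs in the channel at y = 0, its pad is at the other end.
- thick_rocker (a joint): Rocker of the chute with the thick capacitor, rad: 0 = at rest, gate shut; grows as the pad is pressed down and the gate rises; stop at 0.6. A spring shuts it: about 1.5 N at the pad at rest, 3.5 N at the stop. The thick capacitor passes under the gate from about 0.42 on.
- thick_pad (a point): Black rubber finger pad, 34 x 34 x 6 mm, at the free end of that rocker, beside the chute. This point: centre of its top face, 60 mm out from the pin (at rest chute frame x = -15, y = +115, z = 95). Its axes are those of the chute at rest; it tilts with the rocker and its centre sinks about 36 mm in all. Nothing but air lies under it down to the base plate.
- thick_tray (a joint): Catch tray of the chute with the thick capacitor, m: 0 = home under the mouth, against its stop; grows as it slides along the chute's -y; up to 0.065. It stays where it is left; sliding takes about 1 N. The run starts with it 40 to 62 mm out.
- thick_tray_push (a point): Centre of the outer face of that tray's push plate: an upright plate 36 mm wide (chute x), 5 mm thick, from 5 to 50 mm above the worktop, on the tray's -y end. The face looks along the chute's -y; with the tray home it lies at chute x = -79, y = -32, z = 27.5.
- thick_tray_floor (a point): Centre of that tray's inner floor, 8 mm above the worktop, axes as the chute. The tray is an open box 56 x 54 mm outside, 50 x 48 mm inside, walls 28 mm high, the one towards the robot 53 mm. Two ribs 3.5 mm high along y, 19 mm apart, keep the capacitor from rolling.
- thick_capacitor: The thick capacitor (22 mm across, 34 mm long), a loose cylinder of 20 g. It lies across its chute behind the gate. Origin: centre of one end face; its z is the cylinder's axis.
- thick_center (a point): Centre of the thick capacitor.
- thin_chute: Fixed sheet-metal gravity chute holding the thin capacitor (16 mm across, 26 mm long); the two chutes are alike, and which stands left or right changes. Origin: on the worktop under the channel's centre line. Its x runs up the chute (mouth towards its -x, the robot), y to the rocker's side, z up. Channel 46 mm wide outside; a base plate 5 mm thick (x -45..85, y -30..100 mm) lies under it.
- thin_rocker (a joint): Rocker of the chute with the thin capacitor, rad: 0 = at rest, gate shut; grows as the pad is pressed down and the gate rises; stop at 0.6. A spring shuts it: about 1.5 N at the pad at rest, 3.5 N at the stop. The thin capacitor passes under the gate from about 0.28 on.
- thin_pad (a point): Black rubber finger pad, 34 x 34 x 6 mm, at the free end of that rocker, beside the chute. This point: centre of its top face, 60 mm out from the pin (at rest chute frame x = -15, y = +115, z = 95). Its axes are those of the chute at rest; it tilts with the rocker and its centre sinks about 36 mm in all. Nothing but air lies under it down to the base plate.
- thin_tray (a joint): Catch tray of the chute with the thin capacitor, m: 0 = home under the mouth, against its stop; grows as it slides along the chute's -y; up to 0.065. It stays where it is left; sliding takes about 1 N. The run starts with it 40 to 62 mm out.
- thin_tray_push (a point): Centre of the outer face of that tray's push plate: an upright plate 36 mm wide (chute x), 5 mm thick, from 5 to 50 mm above the worktop, on the tray's -y end. The face looks along the chute's -y; with the tray home it lies at chute x = -79, y = -32, z = 27.5.
- thin_capacitor: The thin capacitor (16 mm across, 26 mm long), a loose cylinder of 20 g. It lies across its chute behind the gate. Origin: centre of one end face; its z is the cylinder's axis.
- thin_center (a point): Centre of the thin capacitor.
- loupe: Bystander (sizes in mm): black eye loupe, a short cup 40 across, 27 high; loose on the worktop; origin under its middle.
- circuit_board: Bystander (sizes in mm): green circuit board 48 x 68 x 12; loose on the worktop; origin under its middle.
- tweezers: Bystander (sizes in mm): steel tweezers 125 long; loose on the worktop; origin under its middle.
- amber_jar: Bystander (sizes in mm): round orange-yellow jar 50 across, 52 high; loose on the worktop; origin under its middle. It stands beside the tall fixed stereo microscope, which fills x 0.61 to 0.88, y 0.21 to 0.40 m, up to 0.46 m: keep the wrist in front of it.
- flux_bottle: Bystander (sizes in mm): small bottle with a spout, 33 across, 82 high; loose on the worktop; origin under its middle. It stands beside the fixed solder station, which fills x 0.57 to 0.80, y -0.14 to 0.03 m, up to 0.136 m.
- cleaning_brush: Bystander (sizes in mm): wooden brush 148 long; loose on the worktop; origin under its middle.
- parts_tin: Bystander (sizes in mm): shallow round tin of screws 61 across, 19 high; loose on the worktop; origin under its middle.

How it is judged:
On the way, in this order (a step that is already met when the one before it is completed fails the run):
1. the tray of the chute with the thick capacitor is home, its gate still shut (value of joint thick_tray below 0.006 m and value of joint thick_rocker below 0.12 rad), for 0.2 s.
2. the pad of that rocker is pressed down and the gate is up, the tray still home (value of joint thick_rocker above 0.45 rad and contact force between the fingers and thick_chute above 0.5 N and distance between the grasp point and thick_pad below 0.08 m and value of joint thick_tray below 0.006 m), for 0.2 s.
At the end, for the whole second after the job is handed in: The thick capacitor lies at rest inside its chute's tray; that tray is home (within 6 mm) and the gate is shut again (rocker within 0.05 rad of rest); the other feeder's rocker is at rest, its tray within 10 mm and the thin capacitor within 15 mm of where they were (x of thick_center in the frame of thick_tray_floor between -0.027 and 0.027 m and y of thick_center in the frame of thick_tray_floor between -0.026 and 0.026 m and z of thick_center in the frame of thick_tray_floor between 0 and 0.03 m and linear speed of thick_capacitor below 0.03 m/s and value of joint thick_tray below 0.006 m and value of joint each of thick_rocker, thin_rocker below 0.05 rad and distance of thin_tray_push from where it was at the start of the episode below 0.01 m and distance of thin_center from where it was at the start of the episode below 0.015 m); the robot touches nothing.
It fails at once if the rocker of the chute with the thin capacitor is worked (value of joint thin_rocker above 0.15 rad).
It fails at once if the thin capacitor leaves its place, or the tray of its chute is shifted (distance of thin_center from where it was at the start of the episode above 0.015 m or distance of thin_tray_push from where it was at the start of the episode above 0.01 m).
It fails at once if the gripper touches a capacitor (contact force between the fingers and thick_capacitor above 0.3 N or contact force between the fingers and thin_capacitor above 0.3 N).
It fails at once if the thick capacitor is lifted (height (world z) of thick_center above 0.115 m).
It fails at once if a bystander is pushed away or lifted (distance of any of loupe, circuit_board, tweezers, amber_jar, flux_bottle, cleaning_brush, parts_tin from where it was at the start of the episode above 0.025 m).
It also fails if it takes over 48 s, if anything falls off the work surface, if the arm or the gripper's body presses on something with over 40 N, if the wrist force passes 120 N, or if a joint passes its speed limit or range.

## Working session

There is one attempt and no reset: what is moved stays moved. The work goes in short steps, Python scripts to look and compute and a shell command to move; the robot and the scene stay as the last step left them, time stands still between calls to the robot, and variables do not carry over. Pictures are saved under pics/ and viewed, about 8 in all and at most 12, crops included, and the job is handed in when it is done.

```bash
mkdir -p pics
python3 - <<'E'
from rig import *
import cv2
s=read_state();print(s)
for n in("scene","side"):
    im=read_camera(n);cv2.imwrite(f"pics/{n}0.png",im[...,::-1]);m=camera_model(n);print(n,m)
E
```

```text
{'time_s': 0.0, 'qpos': array([-1.38479212,  0.62930768,  0.03842766,  1.51838153, -0.02698068,
        0.99627194, -0.02000618]), 'dq': array([ 0.00066311, -0.00068301,  0.0001049 ,  0.00017815,  0.00125092,
       -0.0001398 , -0.00079384]), 'joint_torque': array([ 6.51141272e-04, -5.63389671e+01,  1.22665387e+00, -1.93451232e+01,
        1.10514939e-02,  1.03195276e-02, -6.75790687e-06]), 'eef_pos': array([0.16175087, 0.6288571 , 0.20120946]), 'ee_rot': array([-0.70085981,  0.70216074, -0.08885721,  0.08871421]), 'force': array([0.18625828, 0.40207603, 0.09500688]), 'moment': array([-0.03813659, -0.01502918,  0.03639187]), 'finger_gap': 0.08536282684400687}
scene {'K': array([[441.71072807,   0.        , 319.10062468],
       [  0.        , 441.71072807, 238.51174504],
       [  0.        ,   0.        ,   1.        ]]), 'R': array([[ 0.76379452, -0.64523232, -0.01712246],
       [-0.3546396 , -0.39734492, -0.8463733 ],
       [ 0.53930389,  0.6525276 , -0.53231481]]), 't': array([-0.44637075,  0.25099589,  0.85491575])}
side {'K': array([[488.80714854,   0.        , 323.64910129],
       [  0.        , 488.80714854, 241.31421312],
       [  0.        ,   0.        ,   1.        ]]), 'R': array([[ 0.89120356, -0.4532873 ,  0.01693647],
       [-0.28588653, -0.59028344, -0.75487373],
       [ 0.352172  ,  0.66790424, -0.65565144]]), 't': array([-0.51402933,  0.19477625,  1.49429436])}
```

View pics/scene0.png

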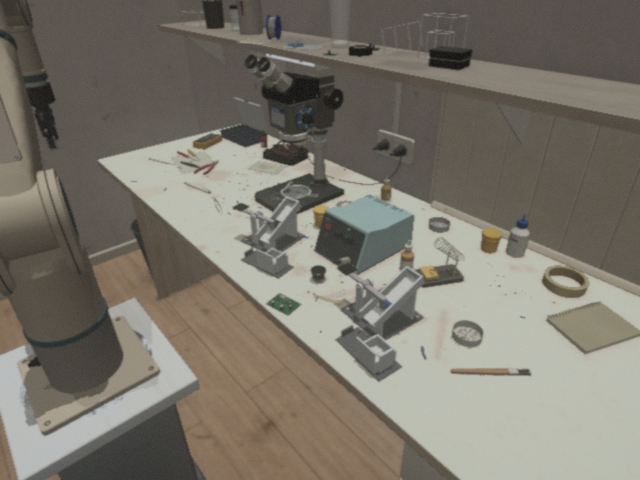

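View pics/side0.png

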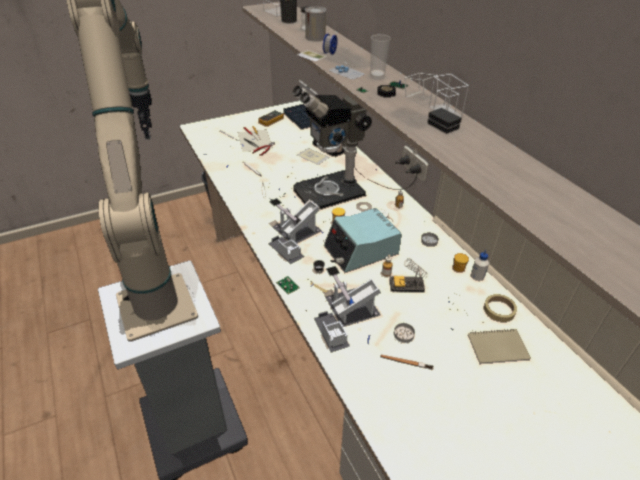

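The scene camera shows the feeders near (270,235) and (380,315), and the side camera shows them near (293,230) and (350,305). I can't tell the two capacitors apart at this scale, so I'll enlarge both.

Run:
```python
import cv2,numpy as np
a=cv2.imread("pics/scene0.png");b=cv2.imread("pics/side0.png")
def c(im,x,y,w=100,h=75*4//4,k=4): return cv2.resize(im[y:y+h,x:x+w],(400,300),interpolation=cv2.INTER_CUBIC)
o=np.vstack([np.hstack([c(a,225,190),c(a,332,262,110,)[:300] if 0 else cv2.resize(a[262:382,330:430],(333,400),interpolation=3)[:300,:] if 0 else c(a,330,262,110,120)]),np.hstack([c(b,255,195),c(b,305,260,90,90)])])
cv2.imwrite("pics/crop1.png",o)
```

```text
(no output)
```

View pics/crop1.png

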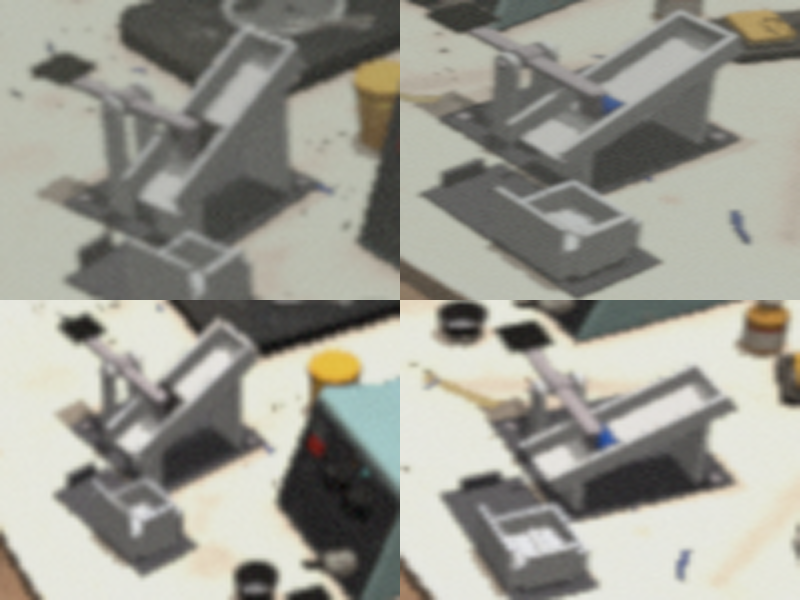

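```bash
cat > h.py <<'E'
import numpy as np,cv2
from rig import *
from scipy.spatial.transform import Rotation as Rn
def tri(p,q,A="scene",B="side"):
    P=[m["K"]@np.c_[m["R"],m["t"]] for m in (camera_model(A),camera_model(B))]
    X=cv2.triangulatePoints(P[0],P[1],np.float64(p),np.float64(q)).ravel();return X[:3]/X[3]
def plane(n,uv,z):
    m=camera_model(n);d=m["R"].T@np.linalg.solve(m["K"],[*uv,1]);c=-m["R"].T@m["t"];return c+d*(z-c[2])/d[2]
def proj(n,X,m=None):
    m=m or camera_model(n);c=m["R"]@X+m["t"];K=m["K"]
    if n=="wrist":
        r=np.hypot(*c[:2]);th=np.arctan2(r,c[2]);return K[:2,2]+K[0,0]*th*c[:2]/r
    u=K@c;return u[:2]/u[2]
def wplane(uv,z,m):
    K=m["K"];d=(np.array(uv)-K[:2,2])/K[0,0];r=np.hypot(*d);v=np.r_[np.sin(r)*d/r,np.cos(r)]
    v=m["R"].T@v;c=-m["R"].T@m["t"];return c+v*(z-c[2])/v[2]
def toolR(s): w,x,y,z=s["ee_rot"];return Rn.from_quat([x,y,z,w])
E
python3 - <<'E'
from h import *
D={"L":[((240.8,207),(275,201.75)),((288.3,198),(310,200)),((299.3,202),(318.8,206.8))],
"R":[((347.9,268),(333.1,270.5)),((407.6,266.8),(371.9,280.1)),((424,278),(380.9,290.9))]}
for k,v in D.items():
    X=[tri(*p) for p in v];print(k,np.round(X,3))
    pad=plane("scene",v[0][0],.095);b=(plane("scene",v[1][0],.12)+plane("scene",v[2][0],.12))/2
    print(pad.round(3),b.round(3),"side",plane("side",v[0][1],.095).round(3))
    d=b-pad; yaw=np.arctan2(d[1],d[0])-np.arctan2(-115,95);print("yaw",np.degrees(yaw),np.hypot(*d[:2]),"expect",.149)
    R=np.array([[np.cos(yaw),-np.sin(yaw)],[np.sin(yaw),np.cos(yaw)]]);print("origin",pad[:2]-R@[-.015,.115])
s=read_state();print(toolR(s).as_matrix().round(3));m=camera_model("wrist");print(m["K"],m["R"].T.round(3),(-m["R"].T@m["t"]).round(3))
E
```

```text
L [[0.489 0.217 0.092]
 [0.594 0.142 0.113]
 [0.607 0.104 0.108]]
[0.486 0.212 0.095] [0.59  0.108 0.12 ] side [0.488 0.212 0.095]
yaw 5.632952896854945 0.14675553060600025 expect 0.149
origin [0.5121675  0.09892256]
R [[ 0.512 -0.186  0.092]
 [ 0.584 -0.291  0.116]
 [ 0.593 -0.329  0.104]]
[ 0.51  -0.187  0.095] [ 0.579 -0.314  0.12 ] side [ 0.511 -0.189  0.095]
yaw -11.057941772374868 0.1442979965065045 expect 0.149
origin [ 0.50296518 -0.30274855]
[[ 0.968 -0.     0.249]
 [-0.249 -0.002  0.968]
 [-0.    -1.    -0.002]]
[[371.64829954   0.         316.87505355]
 [  0.         371.64829954 235.93567453]
 [  0.           0.           1.        ]] [[ 0.249  0.936  0.25 ]
 [ 0.969 -0.239 -0.067]
 [-0.003  0.259 -0.966]] [0.098 0.646 0.374]
```

```bash
python3 -m pendant '[{"delta_pos":[31.5,-8,-26],"dr":[0,-0.25,0],"jaw":0},{"delta_pos":[31.5,-8,-26],"dr":[0,-0.25,0],"jaw":0},{"delta_pos":[31.5,-8,-26],"dr":[0,-0.25,0],"jaw":0},{"delta_pos":[31.5,-8,-26],"dr":[0,-0.25,0],"jaw":0},{"delta_pos":[31.5,-8,-26],"dr":[0,-0.25,0],"jaw":0},{"delta_pos":[31.5,-8,-26],"dr":[0,-0.25,0],"jaw":0},{"delta_pos":[31.5,-8,-26],"dr":[0,-0.25,0],"jaw":0},{"delta_pos":[31.5,-8,-26],"dr":[0,-0.25,0],"jaw":0}]'; python3 -c "
from h import *
s=read_state();print(s['qpos'].round(2),toolR(s).as_matrix().round(3))"
```

```text
time_s: 0.9
eef_pos: [0.3935, 0.3101, 0.2792]
ee_rot: [-0.707, 0.707, -0.001, 0.001]
force: [0.1, 0.4, 0.0]
finger_gap: 0.0
[-0.74  0.33  0.02  1.82 -0.01  1.    0.85] [[ 1.    -0.     0.002]
 [-0.002 -0.     1.   ]
 [-0.    -1.    -0.   ]]
```

Now tool x = world x, tool z = world y and tool y = down. I'll move to y = -0.08.

```bash
python3 -m pendant '[{"delta_pos":[2,0,-39],"dr":[0,0,0],"jaw":0},{"delta_pos":[2,0,-39],"dr":[0,0,0],"jaw":0},{"delta_pos":[2,0,-39],"dr":[0,0,0],"jaw":0},{"delta_pos":[2,0,-39],"dr":[0,0,0],"jaw":0},{"delta_pos":[2,0,-39],"dr":[0,0,0],"jaw":0},{"delta_pos":[2,0,-39],"dr":[0,0,0],"jaw":0},{"delta_pos":[2,0,-39],"dr":[0,0,0],"jaw":0},{"delta_pos":[2,0,-39],"dr":[0,0,0],"jaw":0}]'
python3 - <<'E'
from h import *
m=camera_model("wrist");im=read_camera("wrist");cv2.imwrite("pics/w1.png",im[...,::-1])
import pickle;pickle.dump(m,open("w1.pkl","wb"));s=read_state();print(s['eef_pos'],s['qpos'].round(2))
E
```

```text
time_s: 1.7
eef_pos: [0.4115, -0.0808, 0.2791]
ee_rot: [-0.707, 0.707, -0.001, 0.001]
force: [1.0, 0.7, -0.0]
finger_gap: 0.0001
[ 0.41159731 -0.08777849  0.27929197] [-0.07  0.2   0.25  2.01 -0.06  0.94  1.77]
```

View pics/w1.png

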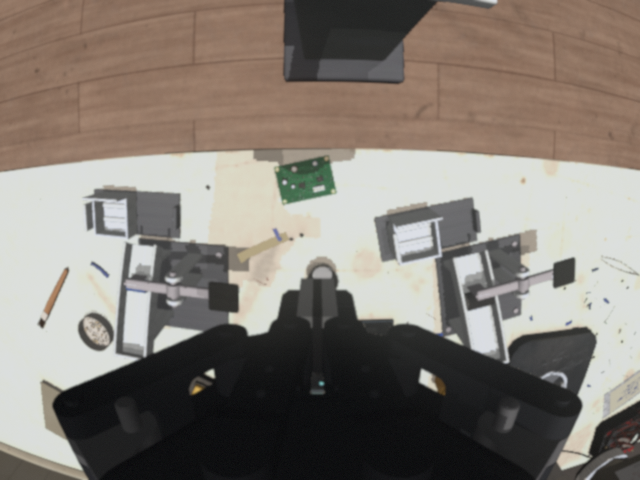

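The wrist view shows the right feeder on the left, with its pad at (223,297), and the left feeder on the right, with its pad at (564,272). Zooming in on the channels.

Run:
```python
import cv2,numpy as np
a=cv2.imread("pics/w1.png")
c=lambda x,y:cv2.resize(a[y:y+190,x:x+130],(400,585),interpolation=3)
cv2.imwrite("pics/crop2.png",np.hstack([cv2.resize(a[175:365,75:245],(400,447),interpolation=3),cv2.resize(a[185:375,370:540],(400,447),interpolation=3)]))
```

```text
(no output)
```

View pics/crop2.png

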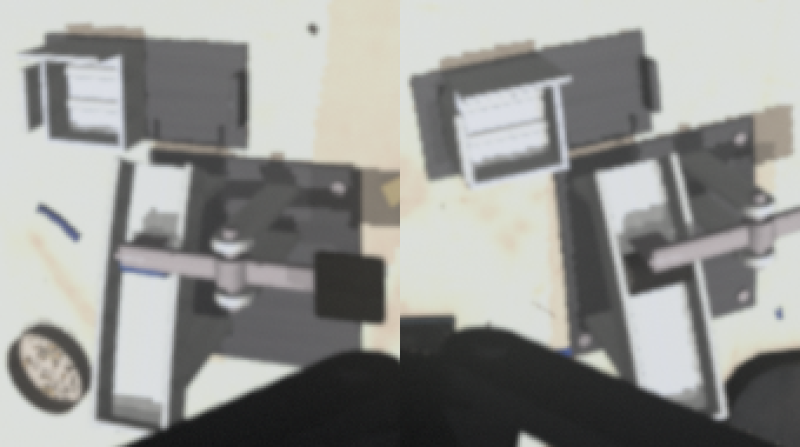

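```bash
python3 -m pendant '[{"delta_pos":[20,0,-22],"dr":[0,0,0],"jaw":0},{"delta_pos":[20,0,-22],"dr":[0,0,0],"jaw":0},{"delta_pos":[20,0,-22],"dr":[0,0,0],"jaw":0},{"delta_pos":[20,0,-22],"dr":[0,0,0],"jaw":0},{"delta_pos":[20,0,-22],"dr":[0,0,0],"jaw":0},{"delta_pos":[20,0,-22],"dr":[0,0,0],"jaw":0},{"delta_pos":[20,0,-22],"dr":[0,0,0],"jaw":0},{"delta_pos":[20,0,-22],"dr":[0,0,0],"jaw":0}]'
python3 - <<'E'
from h import *
m=camera_model("wrist");im=read_camera("wrist")[...,::-1];cv2.imwrite("pics/w2.png",im)
import pickle;pickle.dump(m,open("w2.pkl","wb"));s=read_state();print(s['eef_pos'],s['qpos'].round(2))
u=proj("wrist",np.array([.5,-.302,.07]));print(u)
x,y=int(u[0]),int(u[1]);x0,y0=max(0,x-110),max(0,y-90);print(x0,y0);cv2.imwrite("pics/crop3.png",cv2.resize(im[y0:y0+165,x0:x0+220],(800,600),interpolation=3))
E
```

```text
time_s: 2.55
eef_pos: [0.6113, -0.2985, 0.2771]
ee_rot: [0.708, -0.707, 0.002, -0.0]
force: [-0.2, 0.6, -1.1]
finger_gap: -0.0
[ 0.61114736 -0.29730109  0.27793327] [ 0.27  0.63  0.27  1.32 -0.17  1.21  2.12]
[311.60309979  94.95387577]
201 4
```

View pics/crop3.png

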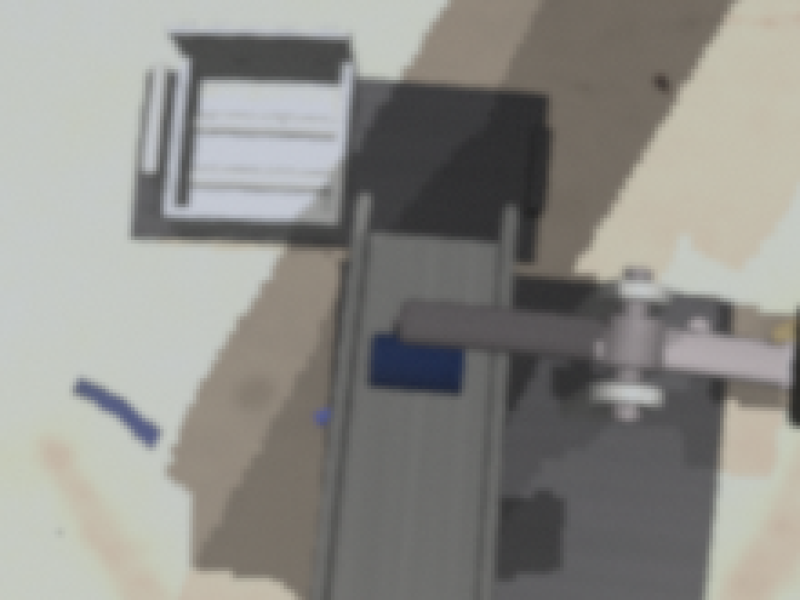

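The blue capacitor spans about 90 px against 165 px for the 46 mm channel. That makes it about 25 mm long, so the right feeder holds the thin one and the target is the left feeder. I'll confirm by measuring that one from above.

```bash
python3 -m pendant '[{"delta_pos":[-2,0,39],"dr":[0,0,0],"jaw":0},{"delta_pos":[-2,0,39],"dr":[0,0,0],"jaw":0},{"delta_pos":[-2,0,39],"dr":[0,0,0],"jaw":0},{"delta_pos":[-2,0,39],"dr":[0,0,0],"jaw":0},{"delta_pos":[-2,0,39],"dr":[0,0,0],"jaw":0},{"delta_pos":[-2,0,39],"dr":[0,0,0],"jaw":0},{"delta_pos":[-2,0,39],"dr":[0,0,0],"jaw":0},{"delta_pos":[-2,0,39],"dr":[0,0,0],"jaw":0}]'; python3 -m pendant '[{"delta_pos":[0,0,0],"dr":[0,0,0],"jaw":0},{"delta_pos":[0,0,0],"dr":[0,0,0],"jaw":0}]'
python3 - <<'E'
from h import *
m=camera_model("wrist");im=read_camera("wrist")[...,::-1];cv2.imwrite("pics/w3.png",im)
import pickle;pickle.dump(m,open("w3.pkl","wb"));s=read_state();print(s['eef_pos'],s['qpos'].round(2))
u=proj("wrist",np.array([.5,.13,.05]),m);print(u)
x,y=int(u[0]),int(u[1]);x0,y0=max(0,x-130),max(0,y-100);print(x0,y0);cv2.imwrite("pics/crop4.png",cv2.resize(im[y0:y0+195,x0:x0+260],(800,600),interpolation=3))
E
```

```text
time_s: 3.4
eef_pos: [0.5902, 0.0967, 0.2799]
ee_rot: [0.708, -0.706, -0.001, 0.001]
force: [0.1, 0.3, -0.3]
finger_gap: -0.0002
time_s: 3.6
eef_pos: [0.5909, 0.094, 0.2796]
ee_rot: [0.707, -0.707, -0.001, 0.001]
force: [0.1, -0.9, 0.4]
finger_gap: 0.0
[0.59138836 0.09187985 0.27962455] [-0.36  0.49  0.25  1.57 -0.13  1.1   1.49]
[350.5451272  115.82921746]
220 15
```

View pics/crop4.png

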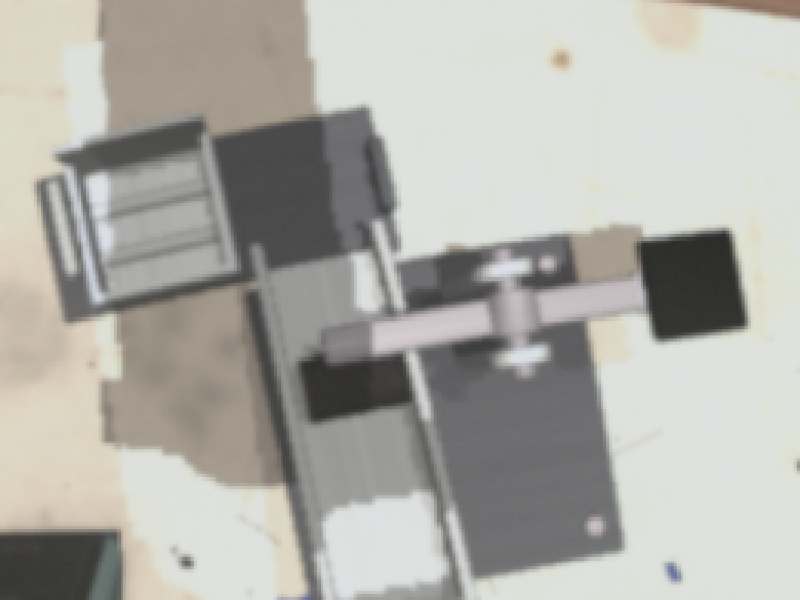

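The black capacitor is about 110/150 × 46 ≈ 34 mm long, so this is the thick one. Next I'll fit the feeder pose from the corners.

Run:
```python
from h import *
import pickle
m=pickle.load(open("w3.pkl","rb"));f=800/260
C=[((693,285),.095,(-15,115)),((368,107),.004,(-109,33)),((66,320),.004,(-49,-101)),((400,245),.004,(-49,33)),((622,548),.005,(85,100)),((36,182),.004,(-109,-101))]
W=np.array([wplane((220+u/f,15+v/f),z,m)[:2] for (u,v),z,_ in C]);P=np.array([c[2] for c in C])/1e3
def fit(W,P):
    a,b=W.mean(0),P.mean(0);w,p=W-a,P-b
    y=np.arctan2((p[:,0]*w[:,1]-p[:,1]*w[:,0]).sum(),(p*w).sum());R=Rn.from_euler('z',y).as_matrix()[:2,:2];return y,a-R@b,R
y,o,R=fit(W,P);print("yaw",np.degrees(y),o,"res mm",((W-(P@R.T+o))*1e3).round(1).tolist())
for n,(u,v),z in(("plate top",(56,229),.05),):
    w=wplane((220+u/f,15+v/f),z,m)[:2];print(n,w,"chute",(R.T@(w-o)*1e3).round(1))
for n,p in(("pad",(-15,115)),("push home",(-79,-32)),("cap",(0,0))):print(n,(R@np.array(p)/1e3+o).round(4))
```

```text
yaw 11.939643139450375 [0.52770613 0.11127998] res mm [[0.6, -0.3], [1.2, -0.2], [-0.8, 0.8], [-1.7, -0.1], [-0.8, -1.1], [1.5, 1.0]]
plate top [0.4694576  0.00888365] chute [-78.2 -88.1]
pad [0.4892 0.2207]
push home [0.457  0.0636]
cap [0.5277 0.1113]
```

Run:
```python
from h import *
import pickle
m=pickle.load(open("w1.pkl","rb"))
print("loupe",wplane((322,270),.027,m).round(3),"board",[wplane(p,.012,m).round(3) for p in((335,193),(285,203))])
for n,uv in(("scene",(318,268)),("side",(319,262))):print(n,plane(n,uv,.027).round(3))
a=np.radians(11.94);R=np.array([[np.cos(a),-np.sin(a)],[np.sin(a),np.cos(a)]]);o=np.array([.5277,.1113])
for p in((-80,-118),(-80,-48)):print(p,(R@np.array(p)/1e3+o).round(4))
```

```text
loupe [ 0.503 -0.075  0.027] board [array([ 0.411, -0.059,  0.012]), array([ 0.423, -0.119,  0.012])]
scene [ 0.521 -0.072  0.027]
side [ 0.522 -0.073  0.027]
(-80, -118) [ 0.4738 -0.0207]
(-80, -48) [0.4594 0.0478]
```

```bash
python3 -m pendant '[{"delta_pos":[-11.75,0,-11.3],"dr":[0,-0.1,0],"jaw":0},{"delta_pos":[-11.75,0,-11.3],"dr":[0,-0.208,0],"jaw":0},{"delta_pos":[-11.75,0,-11.3],"dr":[0,-0.208,0],"jaw":0},{"delta_pos":[-11.75,0,-11.3],"dr":[0,-0.208,0],"jaw":0},{"delta_pos":[-11.75,10,-11.3],"dr":[0,-0.208,0],"jaw":0},{"delta_pos":[-11.75,17,-11.3],"dr":[0,-0.208,0],"jaw":0},{"delta_pos":[-11.75,17,-11.3],"dr":[0,-0.208,0],"jaw":0},{"delta_pos":[-11.75,17,-11.3],"dr":[0,-0.208,0],"jaw":0}]'
python3 - <<'E'
from h import *
m=camera_model("wrist");im=read_camera("wrist")[...,::-1];cv2.imwrite("pics/w4.png",im)
s=read_state();print(s['eef_pos'],s['qpos'].round(2));T=toolR(s).as_matrix();print(T.round(3),s['force'])
a=np.radians(11.94);R=np.array([[np.cos(a),-np.sin(a)],[np.sin(a),np.cos(a)]]);o=np.array([.5277,.1113])
print("chute",(R.T@(s['eef_pos'][:2]-o)*1e3).round(1))
E
```

```text
time_s: 4.45
eef_pos: [0.4718, -0.0222, 0.1059]
ee_rot: [0.703, -0.703, -0.07, 0.074]
force: [-0.7, -0.9, 0.1]
finger_gap: 0.0001
[ 0.47097743 -0.02216507  0.1045697 ] [-0.13  0.54  0.17  2.09 -0.17  0.52  1.94]
[[ 0.979 -0.008 -0.202]
 [ 0.202 -0.001  0.979]
 [-0.008 -1.     0.001]] [-1.4680114   0.7512282  -1.64447318]
chute [ -83.1 -118.8]
```

View pics/w4.png

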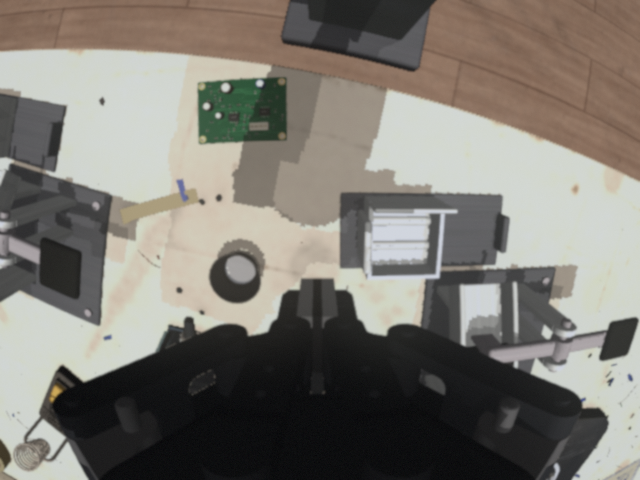

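The view is now aligned with the target feeder. The tip is at (318,285) and the push plate at about (355,240); the loupe at (240,270) is clear. Descending beside the plate, then pushing.

```bash
python3 -m pendant '[{"delta_pos":[0.2,4,0],"dr":[0,0,0],"jaw":0},{"delta_pos":[0.2,7.4,0],"dr":[0,0,0],"jaw":0},{"delta_pos":[0.2,7.4,0],"dr":[0,0,0],"jaw":0},{"delta_pos":[0.2,7.4,0],"dr":[0,0,0],"jaw":0},{"delta_pos":[0.2,7.4,0],"dr":[0,0,0],"jaw":0}]'
cat > st.py <<'E'
from h import *
s=read_state();T=toolR(s).as_matrix();a=np.radians(11.94);R=np.array([[np.cos(a),-np.sin(a)],[np.sin(a),np.cos(a)]]);o=np.array([.5277,.1113])
print("chute",(R.T@(s['eef_pos'][:2]-o)*1e3).round(1),"z",s['eef_pos'][2].round(4),"F chute",(R.T@s['force'][:2]).round(2),s['force'][2].round(2),"yaw",np.degrees(np.arctan2(T[1,0],T[0,0])).round(2),s['time_s'])
E
python3 st.py
```

```text
time_s: 5.0
eef_pos: [0.4782, -0.0211, 0.0369]
ee_rot: [-0.703, 0.704, 0.074, -0.071]
force: [-0.1, 0.4, -0.3]
finger_gap: -0.0004
chute [ -75.8 -119.3] z 0.0369 F chute [-0.06  0.39] -0.27 yaw 11.77 5.0
```

```bash
python3 -m pendant '[{"delta_pos":[-0.3,0.5,1],"dr":[0,0,0],"jaw":0},{"delta_pos":[-0.3,0.5,2],"dr":[0,0,0],"jaw":0},{"delta_pos":[-0.3,0.5,3],"dr":[0,0,0],"jaw":0},{"delta_pos":[-0.3,0.5,4],"dr":[0,0,0],"jaw":0},{"delta_pos":[-0.3,0.5,5],"dr":[0,0,0],"jaw":0},{"delta_pos":[-0.3,0.5,6],"dr":[0,0,0],"jaw":0},{"delta_pos":[-0.3,0.5,6],"dr":[0,0,0],"jaw":0}]';python3 st.py; python3 -m pendant '[{"delta_pos":[0,0,0.4],"dr":[0,0,0],"jaw":0},{"delta_pos":[0,0,0.8],"dr":[0,0,0],"jaw":0},{"delta_pos":[0,0,0.8],"dr":[0,0,0],"jaw":0}]';python3 st.py
```

```text
time_s: 5.7
eef_pos: [0.461, 0.0395, 0.0299]
ee_rot: [0.704, -0.703, -0.074, 0.074]
force: [0.4, -0.4, 0.5]
finger_gap: -0.0003
chute [-80.1 -56.4] z 0.0299 F chute [ 0.25 -0.5 ] 0.46 yaw 11.98 5.7
time_s: 6.0
eef_pos: [0.4597, 0.0456, 0.0299]
ee_rot: [0.703, -0.703, -0.073, 0.073]
force: [0.8, 0.3, 0.4]
finger_gap: -0.0002
chute [-80.1 -50.2] z 0.0299 F chute [0.9  0.16] 0.41 yaw 11.82 6.0
```

Continue in small steps until the stop is felt.

```bash
python3 -m pendant '[{"delta_pos":[0,0,0.3],"dr":[0,0,0],"jaw":0},{"delta_pos":[0,0,0.5],"dr":[0,0,0],"jaw":0},{"delta_pos":[0,0,0.5],"dr":[0,0,0],"jaw":0}]';python3 st.py
python3 - <<'E'
from h import *
im=read_camera("wrist")[...,::-1];cv2.imwrite("pics/w5.png",im[0:480,:])
E
```

```text
time_s: 6.3
eef_pos: [0.4587, 0.0504, 0.03]
ee_rot: [0.703, -0.703, -0.073, 0.073]
force: [0.8, -1.0, 0.7]
finger_gap: 0.0
chute [-80.1 -45.3] z 0.03 F chute [ 0.57 -1.12] 0.74 yaw 11.83 6.3
```

View pics/w5.png

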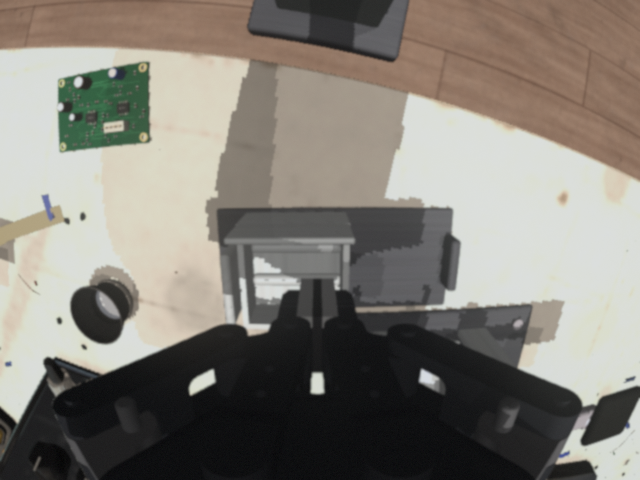

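Run:
```python
from h import *
m=camera_model("wrist");s=read_state();print("tcp px",proj("wrist",s['eef_pos'],m).round(0),s['eef_pos'])
a=np.radians(11.94);R=np.array([[np.cos(a),-np.sin(a)],[np.sin(a),np.cos(a)]]);o=np.array([.5277,.1113])
for n,p in(("track--",(-109,-101,4)),("track-+",(-109,33,4)),("plate top out58",(-79,-88,50)),("plate out58 near",(-97,-88,50)),("plate home",(-79,-30,50)),("wall out L",(-106,-85,53)),("wall out R",(-106,-31,53)),("wall home L",(-106,-27,53)),("wall home R",(-106,27,53))):
    p=np.array(p)/1e3;print(n,proj("wrist",np.r_[R@p[:2]+o,p[2]],m).round(0))
c=lambda im,x,y:cv2.resize(im[y:y+75,x:x+100],(400,300),interpolation=3)
A=read_camera("scene")[...,::-1];B=read_camera("side")[...,::-1]
cv2.imwrite("pics/crop5.png",np.hstack([c(A,215,215),c(B,245,210)]))
```

```text
tcp px [316. 273.] [0.45878381 0.05024092 0.02996025]
track-- [217. 207.]
track-+ [454. 208.]
plate top out58 [223. 290.]
plate out58 near [220. 253.]
plate home [351. 291.]
wall out L [223. 235.]
wall out R [350. 235.]
wall home L [360. 235.]
wall home R [478. 235.]
```

View pics/crop5.png

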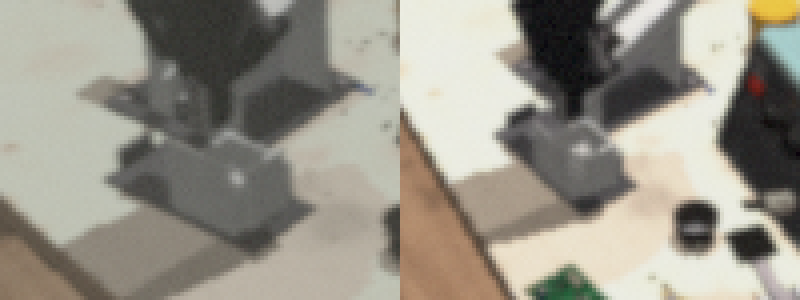

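Run:
```python
from h import *
m=camera_model("wrist");s=read_state()
for dz in(0,.01,.02,.03,.04):print(dz,[proj("wrist",s['eef_pos']+np.array([dx,0,dz]),m).round(0).tolist() for dx in(-.011,0)])
for n in("w4","w5"):
    im=cv2.imread(f"pics/{n}.png");print(n,im[262:300:2,318].mean(1).astype(int),im[292,280:360:3].mean(1).astype(int))
for n in("scene","side"):print(n,proj(n,s['eef_pos']).round(1),proj(n,s['eef_pos']+[0,0,.03]).round(1))
```

```text
0 [[321.0, 253.0], [316.0, 273.0]]
0.01 [[321.0, 259.0], [316.0, 281.0]]
0.02 [[321.0, 266.0], [316.0, 289.0]]
0.03 [[321.0, 275.0], [316.0, 298.0]]
0.04 [[322.0, 284.0], [316.0, 309.0]]
w4 [188 194 194 195 196 197 194 184 125  50  46  44  43  44  42  42  43  41
  39] [195 178  99  46  44  45  52  69  70  70  69  51  42  42  66  70  69  71
  67  46  46  46  54 134 199 206 206]
w5 [125 124 124 124 124 117 104 109  79  37  35  32  32  31  33  32  33  30
  31] [218 194 102  41  40  39  46  68  68  68  69  44  32  33  62  67  68  67
  62  34  29  31  34  57  66  52  53]
scene [268.3 255.5] [267.3 245.6]
side [286.4 244.7] [286.1 238. ]
```

The tray hasn't moved. The visible fingertip edge (row 278) suggests the real tip sits higher than the TCP, so the fingers probably passed over the plate. I'll back out over it, go down beside it and descend in stages, watching the force.

```bash
python3 -m pendant '[{"delta_pos":[0,-3,0],"dr":[0,0,0],"jaw":0},{"delta_pos":[0,-6,0],"dr":[0,0,0],"jaw":0},{"delta_pos":[0,-6,-4],"dr":[0,0,0],"jaw":0},{"delta_pos":[0,-6,-7.7],"dr":[0,0,0],"jaw":0},{"delta_pos":[0,-3,-7.7],"dr":[0,0,0],"jaw":0},{"delta_pos":[0,0,-7.7],"dr":[0,0,0],"jaw":0},{"delta_pos":[0,0.5,-7.7],"dr":[0,0,0],"jaw":0},{"delta_pos":[0,0.5,-7.7],"dr":[0,0,0],"jaw":0}]';python3 st.py; python3 -m pendant '[{"delta_pos":[0,0.5,0],"dr":[0,0,0],"jaw":0},{"delta_pos":[0,0.8,0],"dr":[0,0,0],"jaw":0},{"delta_pos":[0,0.8,0],"dr":[0,0,0],"jaw":0}]';python3 st.py
python3 - <<'E'
from h import *
m=camera_model("wrist");im=read_camera("wrist")[...,::-1];cv2.imwrite("pics/w6.png",im)
A=read_camera("scene")[...,::-1];B=read_camera("side")[...,::-1]
s=read_state();pa=proj("scene",s['eef_pos']);pb=proj("side",s['eef_pos']);print(pa,pb)
cv2.imwrite("pics/a6.png",A);cv2.imwrite("pics/b6.png",B)
c=lambda im,p:cv2.resize(im[int(p[1])-40:int(p[1])+30,int(p[0])-35:int(p[0])+35],(400,400),interpolation=3)
cv2.imwrite("pics/crop6.png",np.hstack([c(A,pa),c(B,pb)]))
E
```

```text
time_s: 7.25
eef_pos: [0.4737, -0.0252, 0.0245]
ee_rot: [0.703, -0.703, -0.072, 0.073]
force: [-0.2, -0.1, 0.6]
finger_gap: -0.0001
chute [ -81.  -122.4] z 0.0245 F chute [-0.24 -0.03] 0.61 yaw 11.8 7.25
time_s: 7.55
eef_pos: [0.4749, -0.025, 0.0174]
ee_rot: [-0.703, 0.703, 0.073, -0.073]
force: [-0.1, -0.3, -0.6]
finger_gap: 0.0
chute [ -79.8 -122.4] z 0.0174 F chute [-0.11 -0.27] -0.61 yaw 11.84 7.55
[291.51533534 270.18114428] [299.96047851 259.47261838]
```

View pics/crop6.png

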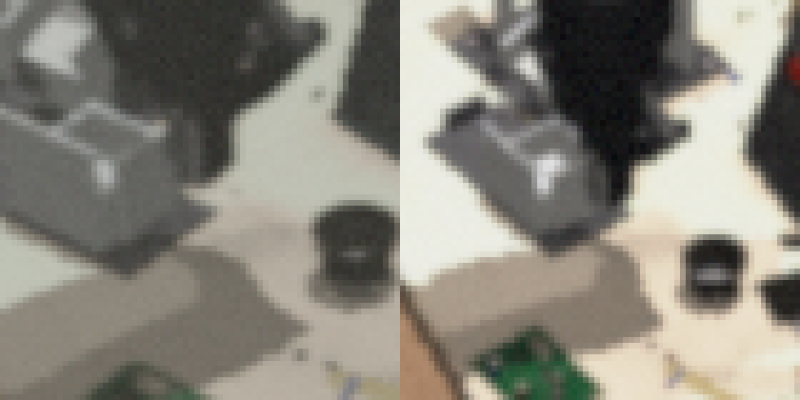

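Both side views put the visible tip about 20 mm above the projected TCP (scene about 7.5 px, side about 5 px), which explains the miss. Going lower in small steps and watching the vertical force.

```bash
for i in 1 2 3; do python3 -m pendant '[{"delta_pos":[0,0.3,0],"dr":[0,0,0],"jaw":0},{"delta_pos":[0,0.5,0],"dr":[0,0,0],"jaw":0},{"delta_pos":[0,0.5,0],"dr":[0,0,0],"jaw":0}]' >/dev/null; python3 st.py; done
```

```text
chute [ -80.4 -122.5] z 0.0117 F chute [ 0.51 -0.3 ] 0.67 yaw 11.81 8.0
chute [ -80.5 -122.5] z 0.0066 F chute [-0.19  0.69] -0.02 yaw 11.81 8.3
chute [ -80.5 -122.5] z 0.0017 F chute [-0.6   0.65] 0.2 yaw 11.81 8.6
```

```bash
for i in 1 2 3; do python3 -m pendant '[{"delta_pos":[0,0,0.7],"dr":[0,0,0],"jaw":0},{"delta_pos":[0,0,1.4],"dr":[0,0,0],"jaw":0},{"delta_pos":[0,0,2],"dr":[0,0,0],"jaw":0},{"delta_pos":[0,0,2],"dr":[0,0,0],"jaw":0}]' >/dev/null; python3 st.py; done
python3 - <<'E'
from h import *
A0=cv2.imread("pics/a6.png");A=read_camera("scene")[...,::-1];cv2.imwrite("pics/a7.png",A)
t=A0[245:268,258:282];r=cv2.matchTemplate(A[215:285,220:300].copy(),t,cv2.TM_CCOEFF_NORMED);_,v,_,l=cv2.minMaxLoc(r);print(v,"shift px",l[0]+220-258,l[1]+215-245)
E
```

```text
chute [ -80.1 -101. ] z 0.002 F chute [-0.72 -0.54] 0.35 yaw 11.94 9.0
chute [-80.1 -81.1] z 0.002 F chute [-0.22 -0.44] 0.15 yaw 11.91 9.4
chute [-80.1 -61.1] z 0.0019 F chute [-0.15 -0.34] -0.31 yaw 11.92 9.8
0.8085835576057434 shift px -12 -5
```

The tray is moving this time, with a shift of (-12,-5) px. Pushing on to the stop.

```bash
python3 -m pendant '[{"delta_pos":[0,0,0.7],"dr":[0,0,0],"jaw":0},{"delta_pos":[0,0,1.2],"dr":[0,0,0],"jaw":0},{"delta_pos":[0,0,1.2],"dr":[0,0,0],"jaw":0}]' >/dev/null; python3 st.py;for i in 1 2 3; do python3 -m pendant '[{"delta_pos":[0,0,0.3],"dr":[0,0,0],"jaw":0},{"delta_pos":[0,0,0.3],"dr":[0,0,0],"jaw":0},{"delta_pos":[0,0,0.3],"dr":[0,0,0],"jaw":0}]' >/dev/null; python3 st.py; done
python3 - <<'E'
from h import *
A0=cv2.imread("pics/a6.png");A=read_camera("scene")[...,::-1];cv2.imwrite("pics/a8.png",A)
t=A0[245:268,258:282];r=cv2.matchTemplate(A[205:285,210:300].copy(),t,cv2.TM_CCOEFF_NORMED);_,v,_,l=cv2.minMaxLoc(r);print(v,"shift px",l[0]+210-258,l[1]+205-245)
a=np.radians(11.94);R=np.array([[np.cos(a),-np.sin(a)],[np.sin(a),np.cos(a)]]);o=np.array([.5277,.1113])
P=lambda y:proj("scene",np.r_[R@[-.107,y]+o,.03])
print("expected full",P(0)-P(-.058))
E
```

```text
chute [-80.1 -49.5] z 0.0019 F chute [-0.48  0.64] -1.03 yaw 11.88 10.15
chute [-80.1 -47.4] z 0.002 F chute [-0.87 -0.24] -0.89 yaw 11.82 10.45
chute [-80.1 -46.1] z 0.002 F chute [-0.62 -4.28] 0.06 yaw 11.72 10.75
chute [-80. -46.] z 0.0021 F chute [ -0.29 -11.43] 0.76 yaw 11.55 11.05
0.7198566794395447 shift px -16 -7
expected full [-16.48498431  -7.82075677]
```

The stop is reached: force rises to 11 N, and the tray shift of (-16,-7) px matches the expected (-16.5,-7.8). Backing off, lifting, then going over the pad.

```bash
python3 -m pendant '[{"delta_pos":[0,0,-1.5],"dr":[0,0,0],"jaw":0},{"delta_pos":[0,0,-2.5],"dr":[0,0,0],"jaw":0},{"delta_pos":[0,-5,-2.5],"dr":[0,0,0],"jaw":0},{"delta_pos":[0,-10,-2.5],"dr":[0,0,0],"jaw":0},{"delta_pos":[0,-15,-2.5],"dr":[0,0,0],"jaw":0},{"delta_pos":[0,-18,-2.5],"dr":[0,0,0],"jaw":0},{"delta_pos":[0,-18,-2.5],"dr":[0,0,0],"jaw":0},{"delta_pos":[0,-18,-2.5],"dr":[0,0,0],"jaw":0}]' >/dev/null; python3 st.py
```

```text
chute [-80.  -65.9] z 0.1823 F chute [-0.27 -0.92] 0.17 yaw 11.86 11.9
```

```bash
python3 -m pendant '[{"delta_pos":[6.5,0,18.4],"dr":[0,0,0],"jaw":0},{"delta_pos":[6.5,0,18.4],"dr":[0,0,0],"jaw":0},{"delta_pos":[6.5,0,18.4],"dr":[0,0,0],"jaw":0},{"delta_pos":[6.5,0,18.4],"dr":[0,0,0],"jaw":0},{"delta_pos":[6.5,0,18.4],"dr":[0,0,0],"jaw":0},{"delta_pos":[6.5,5,18.4],"dr":[0,0,0],"jaw":0},{"delta_pos":[6.5,7.5,18.4],"dr":[0,0,0],"jaw":0},{"delta_pos":[6.5,7.5,18.4],"dr":[0,0,0],"jaw":0}]' >/dev/null; python3 st.py
python3 - <<'E'
from h import *
s=read_state();im=read_camera("wrist")[...,::-1];cv2.imwrite("pics/w9.png",im);A=read_camera("scene")[...,::-1]
B=read_camera("side")[...,::-1]
u=proj("scene",s['eef_pos']).astype(int);v=proj("side",s['eef_pos']).astype(int)
c=lambda im,x,y:cv2.resize(im[y-40:y+60,x-30:x+70],(400,400),interpolation=3)
cv2.imwrite("pics/view9.png",np.vstack([np.hstack([c(A,*u),c(B,*v)])]));print(u,v)
E
```

```text
chute [-19.2 116.2] z 0.1023 F chute [-0.85  0.67] 0.07 yaw 11.8 12.7
[238 203] [273 198]
```

View pics/view9.png

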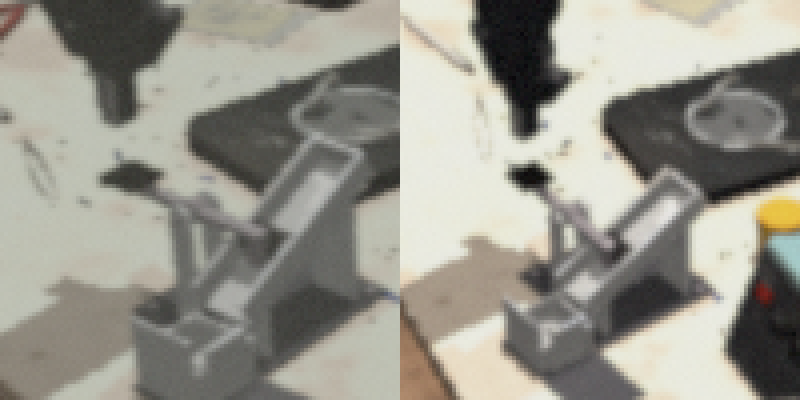

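The tray is home under the mouth, and the fingertips are directly above the pad, about 25 mm above the nominal TCP. Pressing in steps.

```bash
for i in 1 2 3 4 5; do python3 -m pendant '[{"delta_pos":[0,0.5,0],"dr":[0,0,0],"jaw":0},{"delta_pos":[0,1,0],"dr":[0,0,0],"jaw":0}]' >/dev/null; python3 st.py; done
```

```text
chute [-13.7 117.5] z 0.0979 F chute [-0.   -0.93] -0.14 yaw 11.8 13.05
chute [-14.5 117.4] z 0.0869 F chute [0.67 0.53] 0.05 yaw 11.81 13.25
chute [-14.7 117.4] z 0.0765 F chute [-0.5  -0.41] 0.74 yaw 11.82 13.45
chute [-14.7 117.3] z 0.0665 F chute [-0.14  0.68] -0.04 yaw 11.81 13.65
chute [-14.6 117.9] z 0.0567 F chute [0.09 1.78] 1.46 yaw 11.83 13.85
```

```bash
for i in 1 2 3 4 5; do python3 -m pendant '[{"delta_pos":[0,0.3,0],"dr":[0,0,0],"jaw":0},{"delta_pos":[0,0.6,0],"dr":[0,0,0],"jaw":0}]' >/dev/null; python3 st.py; done
```

```text
chute [-14.7 117.6] z 0.0508 F chute [-1.22  1.43] 2.01 yaw 11.83 14.05
chute [-14.6 116.8] z 0.0449 F chute [-0.82 -1.07] 2.8 yaw 11.8 14.25
chute [-14.4 116.7] z 0.0389 F chute [ 0.17 -1.32] 3.68 yaw 11.78 14.45
chute [-14.3 117.2] z 0.0329 F chute [-0.32 -0.31] 3.87 yaw 11.8 14.65
chute [-14.2 117.5] z 0.0273 F chute [-2.12  1.3 ] 20.34 yaw 11.81 14.85
```

The stop is reached: 20 N, after a smooth spring rise. Holding briefly, then releasing.

```bash
python3 -m pendant '[{"delta_pos":[0,-0.2,0],"dr":[0,0,0],"jaw":0},{"delta_pos":[0,-0.2,0],"dr":[0,0,0],"jaw":0},{"delta_pos":[0,-0.2,0],"dr":[0,0,0],"jaw":0},{"delta_pos":[0,-0.2,0],"dr":[0,0,0],"jaw":0},{"delta_pos":[0,-0.2,0],"dr":[0,0,0],"jaw":0},{"delta_pos":[0,-0.2,0],"dr":[0,0,0],"jaw":0},{"delta_pos":[0,-0.2,0],"dr":[0,0,0],"jaw":0},{"delta_pos":[0,-0.2,0],"dr":[0,0,0],"jaw":0}]'>/dev/null; python3 st.py
python3 -m pendant '[{"delta_pos":[0,-1,0],"dr":[0,0,0],"jaw":0},{"delta_pos":[0,-2,0],"dr":[0,0,0],"jaw":0},{"delta_pos":[0,-3,0],"dr":[0,0,0],"jaw":0},{"delta_pos":[0,-4,0],"dr":[0,0,0],"jaw":0},{"delta_pos":[0,-6,0],"dr":[0,0,0],"jaw":0},{"delta_pos":[0,-11,0],"dr":[0,0,0],"jaw":0},{"delta_pos":[0,-16,0],"dr":[0,0,0],"jaw":0},{"delta_pos":[0,-20,0],"dr":[0,0,0],"jaw":0}]'>/dev/null
python3 -m pendant '[{"delta_pos":[0,-3,-12],"dr":[0,0,0],"jaw":0},{"delta_pos":[0,-3,-12],"dr":[0,0,0],"jaw":0},{"delta_pos":[0,-3,-12],"dr":[0,0,0],"jaw":0},{"delta_pos":[0,-3,-12],"dr":[0,0,0],"jaw":0},{"delta_pos":[0,-3,-12],"dr":[0,0,0],"jaw":0}]'>/dev/null; python3 st.py
python3 - <<'E'
from h import *
m=camera_model("wrist");im=read_camera("wrist")[...,::-1];cv2.imwrite("pics/w10.png",im);cv2.imwrite("pics/a10.png",read_camera("scene")[...,::-1])
a=np.radians(11.94);R=np.array([[np.cos(a),-np.sin(a)],[np.sin(a),np.cos(a)]]);o=np.array([.5277,.1113])
W=lambda x,y,z:np.r_[R@np.array([x,y])/1e3+o,z/1e3]
# brightness sampled on a grid in the chute frame: tray at capacitor-axis height, channel floor, pad plane
def grid(t,xs,ys,zf):
    print(t,"rows x",list(xs),"cols y",list(ys))
    for x in xs:
        r=[]
        for y in ys:
            u=proj("wrist",W(x,y,zf(x)),m).round().astype(int);r.append(int(im[u[1],u[0]].mean()) if 0<=u[0]<640 and 0<=u[1]<480 else -1)
        print(x,r)
grid("tray",range(-110,-48,5),range(-42,36,6),lambda x:20)
grid("channel",range(-20,50,6),range(-24,28,6),lambda x:48+(x+48)*.466)
grid("pad",range(-40,12,5),range(85,145,5),lambda x:95)
E
```

```text
chute [-14.4 117.8] z 0.0289 F chute [1.06 4.08] 1.79 yaw 11.83 15.65
chute [-15.4  -3.3] z 0.2594 F chute [0.91 0.43] 0.48 yaw 11.69 16.95
tray rows x [-110, -105, -100, -95, -90, -85, -80, -75, -70, -65, -60, -55, -50] cols y [-42, -36, -30, -24, -18, -12, -6, 0, 6, 12, 18, 24, 30]
-110 [141, 143, 139, 137, 137, 136, 136, 137, 137, 137, 139, 139, 140]
-105 [72, 74, 82, 90, 82, 82, 82, 82, 81, 80, 79, 87, 94]
-100 [73, 70, 76, 121, 144, 139, 147, 138, 150, 145, 148, 117, 90]
-95 [71, 84, 113, 125, 158, 160, 154, 159, 162, 161, 146, 121, 87]
-90 [72, 74, 116, 122, 142, 91, 89, 95, 96, 98, 123, 111, 72]
-85 [71, 74, 119, 117, 118, 46, 47, 47, 47, 48, 81, 108, 72]
-80 [71, 70, 121, 130, 136, 48, 47, 48, 48, 49, 79, 114, 73]
-75 [71, 66, 124, 133, 122, 47, 46, 47, 48, 48, 89, 115, 73]
-70 [71, 68, 127, 123, 134, 46, 47, 49, 48, 48, 88, 112, 71]
-65 [72, 69, 126, 124, 143, 142, 145, 145, 148, 148, 139, 113, 73]
-60 [72, 65, 97, 133, 155, 157, 153, 157, 158, 159, 146, 114, 88]
-55 [74, 72, 68, 123, 138, 139, 135, 138, 140, 141, 127, 107, 88]
-50 [158, 176, 120, 134, 142, 149, 140, 149, 14
[... 809 characters left out ...]
05, 110, 115, 120, 125, 130, 135, 140]
-40 [145, 147, 146, 166, 208, 209, 208, 208, 206, 206, 205, 204]
-35 [120, 124, 146, 148, 208, 208, 207, 205, 204, 206, 207, 205]
-30 [119, 134, 144, 59, 60, 62, 58, 60, 59, 80, 206, 202]
-25 [193, 193, 193, 56, 58, 58, 59, 59, 60, 84, 205, 204]
-20 [161, 171, 174, 55, 58, 59, 59, 60, 60, 106, 203, 205]
-15 [177, 177, 177, 56, 58, 58, 59, 60, 61, 76, 202, 207]
-10 [180, 179, 166, 55, 57, 59, 59, 59, 59, 95, 205, 209]
-5 [209, 208, 201, 56, 58, 58, 60, 62, 61, 73, 209, 209]
0 [208, 208, 207, 80, 70, 72, 77, 74, 75, 108, 210, 209]
5 [208, 207, 208, 208, 208, 209, 209, 209, 209, 210, 207, 208]
10 [207, 207, 208, 208, 208, 210, 210, 209, 209, 209, 207, 208]
```

```bash
python3 -m pendant '[{"delta_pos":[0,0,0],"dr":[0,0,0],"jaw":0},{"delta_pos":[0,0,0],"dr":[0,0,0],"jaw":0},{"delta_pos":[0,0,0],"dr":[0,0,0],"jaw":0},{"delta_pos":[0,0,0],"dr":[0,0,0],"jaw":0}]'; python3 -c "
from rig import hand_in;print(hand_in())"
```

```text
time_s: 17.45
eef_pos: [0.5135, 0.1059, 0.2588]
ee_rot: [-0.703, 0.703, 0.073, -0.073]
force: [-0.5, -0.6, -0.3]
finger_gap: 0.0004
the job is handed in; nothing more can be done
None
```

I worked the left feeder, which measured as the thick one: its capacitor is about 34 mm long, against about 25 mm on the right feeder. I pushed its tray home, pressed its pad to the stop, let the rocker up, and handed in at 17.5 s; no verdict was reported.

**Last checks, from the final wrist image:**
- **Capacitor:** it lies in the middle of the tray, at about x -78, y 0 mm in the chute frame, and the channel is empty.
- **Tray:** it is home. The push ended against the stop at 11 N, and the tray's shift in the scene image matched the full travel.
- **Rocker:** the pad is back in its rest position. When pressed, the force rose from about 1.5 to 4 N on the spring, then to 20 N at the stop.
- **Robot:** it was clear of everything, about 26 cm above the bench.

**What went wrong or disagreed:**
- **First push missed:** the fingers went over the tray's push plate without moving it. With the gripper shut, the fingertips sit about 20 to 30 mm above the reported TCP. I backed out, went lower and repeated the push.
- **Not re-measured:** I did not check the right feeder or the bystanders again at the end. The arm passed over the right feeder only once, well above it, to look at it.

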